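Shut both push-pull valves at the middle click and lock them

ROBOT

A 6-joint arm with a two-finger parallel gripper is mounted at the origin on a cart in front of the work surface, level with it; the furniture and walls round the work are solid. World frame = base frame: x ahead of the robot, y to its left, z up, the work surface at z = 0. Lengths are in mm, angles in rad, forces in N, time in s.
With the tool pointing down it reaches from about 300 to 775 mm from the base axis. Payload 14.6 kg.
Tool frame: the origin (TCP) lies midway between the tips of the shut fingers; the grasp point (between the pads) lies 19 mm behind it; z points along the fingers, y is the line along which they close (so a half turn about z gives the same grasp; the last joint's range is limited). The gripper opens to 94 mm and grips with 3 to 60 N. Pads are 16 mm wide; open, the fingers measure 119 mm over their backs; the gripper's body (75 mm by 177 mm) begins 78 mm behind the grasp point.
Start: joints at [-1.257, 0.3, 1.521, -0, 1.321, -0.067], TCP at [204.407, -510.595, 205.446] pointing down, gripper open.
Joint ranges: [-3.03, 3.03], [-0.79, 2.21], [0.23, 2.52], [-1.04, 4.18], [0, 3.07], [-2.55, 2.55]. Speed limits (rad/s): [2.22, 2.22, 2.57, 3.14, 3.14, 3.14].

INTERFACE

Orientations are given as [roll, pitch, yaw] about the fixed x, y, z axes, in that order (R = Rz(yaw) Ry(pitch) Rx(roll)).
In Python, from cell import manip, camera gives the robot as it stands.
- The arm moves only by the tool move_arm, never from a script. Its arguments are lists of equal length, an entry for each row: "dp": the shift along the world's x, y, z in mm, a list of three; "rotation": the turn, a rotation vector about the world's x, y, z in rad, a list of three; "hand": the opening, from 0 (shut) to 1 (fully open). A call has 1 to 10 rows; each row shifts and turns the commanded pose from where the row before left it; what a row does not reach is not made up. A row lasts 1/8 s, in which the tool goes at most 62.5 mm and 10.7 degrees, less where a joint would pass 70% of its speed; a pose out of reach is approached as far as the arm can. A call with a gripper value outside its range is refused whole. The fingers move at their own pace and stop on an object; "newtons" is the grip in N (left out, the last holds). Time passes only in rows, so rows that do not move let the fingers close. It gives the time, the measured TCP pose, the force, the opening and the grip force at its end, in the units of the state.
- manip.read_state(): the state, without advancing time (a new reading comes with each control period).
- camera(name): name is "side" or "top" or "wrist"; returns a dict with "image" (384x512x3 uint8, red, green, blue), "fx", "fy", "cx", "cy" (pixels), "k1" (the pictures are not rectified: a ray, as slopes to the right and down, at radius r is drawn at 1 + k1 r^2 times it, then the intrinsics apply), "R" (3x3) and "t" (3): a world point X has camera coordinates R X + t; the wrist camera has in their place "mount" (4x4, takes a point from camera to tool coordinates, whose origin is the TCP and whose axes are the flange's). Camera axes: x right, y down, z forward; pixel columns grow to the right and rows downward; lengths in mm; the calibration is good to about 2 mm. A picture is of the moment at which its call begins: read the wrist's pose just before it. There is no depth.
- manip.sign_off(): hands the job in; it is judged then, once.
The state is a dict: "clock": time; "joints": joint angles; "qd": joint speeds; "effort": joint torques, N m; "eef_pos": TCP position; "eef_rot": TCP orientation; "wrist_force": force on the tool from outside, world axes, zero at the start; "moment": the same for the moment, N m; "finger_gap": finger opening in mm; "finger_force": force on a finger pad.
Only numpy, scipy, OpenCV 4.12 (cv2) and the standard library are available. Lean on these libraries where they do the work, as an engineer would, in place of code of your own. Each camera call takes 0.05 s, during which the arm holds its last target. There are 200 camera calls.

TASK

Shut off the valve manifold for a bottle change: one of its two push-pull valve rods is pushed fully in and the other pulled fully out; set each rod to its middle click, without running either one past the middle to its opposite end. Then slide the locking bar fully across, so that its teeth slide in between the collars of both rods and lock them. Leave the spanner, the ball valve and the tape measure lying near it where they are.

Things in the scene. Friction and masses are not known exactly. Their poses are not given: they have to be found in the camera images.
- manifold: Fixed valve manifold on the table, a dark steel foot plate 170 (x) x 230 (y) x 12 mm carrying two aluminium valves and, near its front corners, guide posts 85 mm high. Origin on the table at its middle; its +x points away from the front, its y runs along the row of valves. The rods stick out level along -x at y = +55 and -55 mm, 50 mm above the table; which is on which side varies.
- rod_a (a joint): Slide of the cylinder-knob rod, m: 0 pushed fully in (stop), 0.024 middle click, 0.048 pulled fully out (stop); grows along the manifold's -x. Starts in. A spring detent draws it to the nearest of the three; crests at 0.011 and 0.037, 6 to 9 N to get over them, friction about 1 N. Let go within 8 mm of the middle, it snaps there.
- rod_a_knob (a point): Centre of the stubby black cylinder knob (32 mm diameter, 40 mm long, lying along the rod), 50 mm above the table; axes parallel to the manifold's. It can be gripped from above across the manifold's y axis. It moves with the rod.
- rod_b (a joint): Slide of the rod with the black ball knob, same values, detent and forces as rod_a (0 in, 0.024 middle click, 0.048 out). It starts pulled fully out.
- rod_b_knob (a point): Centre of the black ball knob (38 mm diameter), 50 mm above the table; axes parallel to the manifold's. It can be gripped from above across the manifold's y axis. It moves with the rod.
- lock (a joint): Slide of the locking bar, m: 0 open, 0.026 home (stop); grows along the manifold's +y. Starts at 0 to 0.006, stays where left, friction about 2.5 N. A flat steel bar 270 mm long above both rods with two hanging teeth 6 mm thick; each rod has two collars (28 mm diameter, 22 mm long), 12 mm apart. The teeth can pass in between them only while both rods are at the middle click.
- lock_tab (a point): Grip point of the locking bar's upright steel tab, 99 mm above the table. The tab is 22 mm (manifold x) x 14 mm (y), its top at 114 mm, standing clear above a 34 mm long foot whose top is at 80 mm. Can be gripped from above across the manifold's y axis, or pushed. Moves with the bar; axes parallel to the manifold's.
- spanner_14: Bystander: steel spanner 148 mm long, 7 mm thick, lying flat on the table in front of the manifold, below the knobs. Origin at the middle of its underside.
- ball_valve: Bystander: brass ball valve with a red lever, 92 mm long, 42 mm high, lying on the table behind the manifold. Origin at the middle of its underside.
- tape_measure: Bystander: yellow and black tape measure 79 x 34 x 57 mm, standing on the table in front and to the left of the manifold. Origin at the middle of its underside. (Beyond it to the left, the bottle filler's fixed column and boom rise 1.3 m above the table, about x 0.6 to 0.8, from y 0.14 on: keep the whole arm clear of them.)

How it is judged (in metres and radians):
On the way, in this order (a step that is already met when the one before it is completed fails the run):
1. both rods stand at their middle click (within 3 mm) (value of joint rod_a between 0.021 and 0.027 m and value of joint rod_b between 0.021 and 0.027 m), for 0.2 s.
2. the locking bar is fully across (within 3 mm of its stop) (value of joint lock above 0.023 m), for 0.2 s.
At the end, for the whole second after the job is handed in: Both rods stand within 3 mm of their middle click and the locking bar is within 3 mm of its closed stop (all of step 1 and value of joint lock above 0.023 m); the robot touches nothing.
It fails at once if the rod that started in is run past its middle click to the outer end (beyond 40 mm of its 48 mm) (value of joint rod_a above 0.04 m).
It fails at once if the rod that started out is run past its middle click to the inner end (below 8 mm) (value of joint rod_b below 0.008 m).
It fails at once if the spanner, ball valve or tape measure is moved more than 30 mm (distance of any of spanner_14, ball_valve, tape_measure from where it was at the start of the episode above 0.03 m).
It also fails if it takes over 54 s, if anything falls off the work surface, if the arm or the gripper's body presses on something with over 40 N, if the wrist force passes 120 N, or if a joint passes its speed limit or range.

## Working session

There is one attempt and no reset: what is moved stays moved. The work goes in short steps, Python scripts to look and compute and a tool call to move; the robot and the scene stay as the last step left them, time stands still between calls to the robot, and variables do not carry over. Pictures are saved under pics/ and viewed, at most 10 in all, crops included, and the job is handed in when it is done.

Besides the shell and the picture viewer there is one more tool, called after "Call:" by a JSON object that holds its "name" and its "arguments", one argument or row to a line. move_arm: Moves the arm, as the interface text tells. Its arguments: {"type":"object","properties":{"dp":{"type":"array","items":{"type":"array","items":{"type":"number"}}},"rotation":{"type":"array","items":{"type":"array","items":{"type":"number"}}},"hand":{"type":"array","items":{"type":"number"}},"newtons":{"type":"number"}},"required":["dp","rotation","hand"]}

```bash
mkdir -p pics; cat > h.py <<'E'
from cell import manip, camera
import cv2, numpy as np, json
def shot(n,f):
    c=camera(n); cv2.imwrite(f'pics/{f}.png',cv2.cvtColor(c['image'],cv2.COLOR_RGB2BGR))
    json.dump({k:np.asarray(v).tolist() for k,v in c.items() if k!='image'},open(f'pics/{f}.json','w'))
def ray(f,u,v):
    c=json.load(open(f'pics/{f}.json')); x=(u-c['cx'])/c['fx'];y=(v-c['cy'])/c['fy']
    a,b=x,y
    for _ in range(30):
        s=1+c['k1']*(a*a+b*b); a,b=x/s,y/s
    R=np.array(c['R']);t=np.array(c['t']); return -R.T@t, R.T@np.array([a,b,1])
def atz(f,u,v,z):
    o,d=ray(f,u,v); return (o+d*(z-o[2])/d[2]).round(1)
def proj(f,X):
    c=json.load(open(f'pics/{f}.json')); p=np.array(c['R'])@np.array(X)+np.array(c['t']); a,b=p[:2]/p[2]
    s=1+c['k1']*(a*a+b*b); return [round(c['cx']+c['fx']*a*s,1),round(c['cy']+c['fy']*b*s,1)]
E
python3 - <<'E'
from h import *
shot('top','top0');shot('side','side0')
for n in('top0','side0'):
    im=cv2.imread(f'pics/{n}.png');cv2.imwrite(f'pics/{n}v.png',cv2.resize(im,(800,600),interpolation=cv2.INTER_CUBIC))
    c=json.load(open(f'pics/{n}.json'));print(c['fx'],c['k1'],ray(n,256,192))
print(manip.read_state())
E
```

```text
446.60607889928315 -0.13059930725704114 (array([ 526.99758078,   -6.44514   , 1050.22773062]), array([ 0.06254622,  0.00378659, -0.9981406 ]))
372.5412498839454 -0.07555200807589228 (array([1161.96873326, -501.2878458 ,  439.23858862]), array([-0.65970667,  0.62315312, -0.42085605]))
{'clock': 0.1, 'joints': array([-1.25659202e+00,  3.00409741e-01,  1.52150793e+00, -2.73059261e-05,
        1.32070356e+00, -6.65952848e-02]), 'qd': array([ 4.20352418e-06, -9.45042520e-04, -2.18110893e-03, -9.28886000e-05,
       -2.36384757e-04,  8.25165477e-04]), 'effort': array([ 2.22093763e-04, -5.32647264e+01, -3.53288341e+01,  7.09003466e-02,
        2.35021318e-02, -4.25837345e-05]), 'eef_pos': array([ 204.33549318, -510.38311939,  204.9509348 ]), 'eef_rot': array([-3.14056460e+00, -4.20563672e-05,  3.80806337e-01]), 'wrist_force': array([0.21846727, 0.26942243, 0.19746859]), 'moment': array([ 0.00377275,  0.00504085, -0.03437414]), 'finger_force': 0.0, 'finger_gap': 94.37864884533847}
```

View pics/top0v.png

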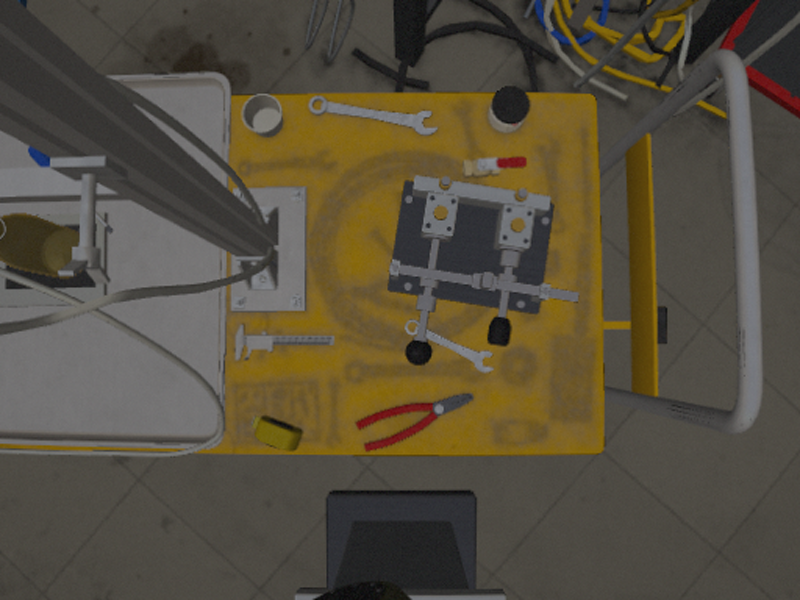

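View pics/side0v.png

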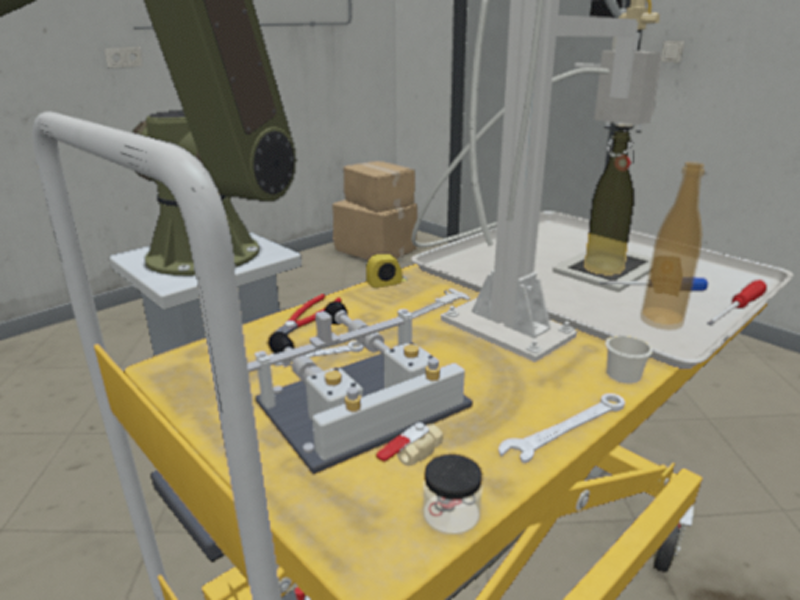

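The top view shows the ball knob (pulled out) at about (418,352), the cylinder knob (in) at (499,331) and the tab near (488,281), all in view pixels. The manifold is yawed slightly. I'll enlarge this area.

```bash
python3 - <<'E'
from h import *
im=cv2.imread('pics/top0.png')[105:240,240:380]
im=cv2.convertScaleAbs(im,alpha=1.8,beta=15)
cv2.imwrite('pics/c.png',cv2.resize(im,None,fx=4.4,fy=4.4,interpolation=cv2.INTER_CUBIC))
E
```

```text
(no output)
```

View pics/c.png

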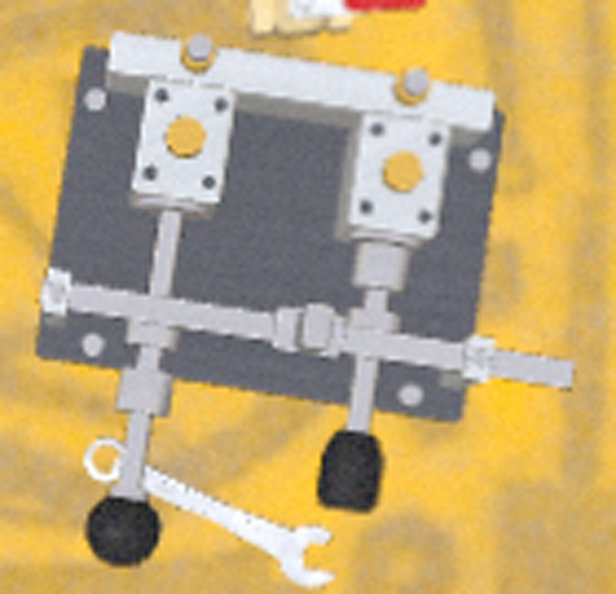

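The crop shows plate corners at (84,45), (503,112), (460,420) and (36,356). The ball knob is at (124,531), the cylinder knob at (350,472) and the tab top at (320,328).

```bash
python3 - <<'E'
from h import *
from scipy.optimize import least_squares
q=lambda u,v:((u+.5)/4.4-.5+240,(v+.5)/4.4-.5+105)
px=[q(84,45),q(503,112),q(460,420),q(36,356)]
W=[atz('top0',*p,12) for p in px]; print(W)
L=[(85,115),(85,-115),(-85,-115),(-85,115)]
def tf(p,x,y,z): c,s=np.cos(p[2]),np.sin(p[2]); return [p[0]+c*x-s*y,p[1]+s*x+c*y,z]
r=least_squares(lambda p:np.ravel([np.array(tf(p,*l,12))[:2]-w[:2] for l,w in zip(L,W)]),[550,-50,0]);p=r.x;print(p,r.fun.round(1))
print('ball',atz('top0',*q(124,531),50),'cyl',atz('top0',*q(350,472),50),'tabtop',atz('top0',*q(320,328),114))
for n,w in(('ball',atz('top0',*q(124,531),50)),('cyl',atz('top0',*q(350,472),50)),('tab',atz('top0',*q(320,328),114))):
    d=w[:2]-p[:2];c,s=np.cos(p[2]),np.sin(p[2]);X=[c*d[0]+s*d[1],-s*d[0]+c*d[1]];print(n,'local',np.round(X,1))
    print(proj('side0',[*w[:2],w[2]]))
print(tf(p,-85,0,0), 'spanner ends',atz('top0',*q(104,460),4),atz('top0',*q(308,560),4))
im=cv2.imread('pics/side0.png')[180:310,145:315]
im=cv2.resize(im,None,fx=4.4,fy=4.4,interpolation=cv2.INTER_CUBIC)
for w in(atz('top0',*q(124,531),50),atz('top0',*q(350,472),50),atz('top0',*q(320,328),114)):
    u,v=proj('side0',w);cv2.circle(im,(int((u-145)*4.4),int((v-180)*4.4)),4,(0,0,255),-1)
for l in L:
    u,v=proj('side0',tf(p,*l,12));cv2.circle(im,(int((u-145)*4.4),int((v-180)*4.4)),4,(0,255,0),-1)
cv2.imwrite('pics/c2.png',im)
E
```

```text
[array([774.8,  -9.3,  12. ]), array([ 738.2, -234.4,   12. ]), array([ 572.7, -208.1,   12. ]), array([607.2,  16.6,  12. ])]
[ 6.73225000e+02 -1.08800000e+02 -1.56303532e-01] [ 0.3  0.9  1.1 -1.2 -1.3 -1.1 -0.   1.4]
ball [515.1 -28.9  50. ] cyl [ 544.7 -144.    50. ] tabtop [ 612.5 -121.6  114. ]
ball local [-168.6   54.3]
[np.float64(213.7), np.float64(200.0)]
cyl local [-121.5  -54.8]
[np.float64(179.6), np.float64(220.6)]
tab local [-58.  -22.1]
[np.float64(204.9), np.float64(200.8)]
[np.float64(589.2611965838734), np.float64(-95.5682308049453), 0] spanner ends [552.3 -19.4   4. ] [ 498.9 -127.6    4. ]
```

View pics/c2.png

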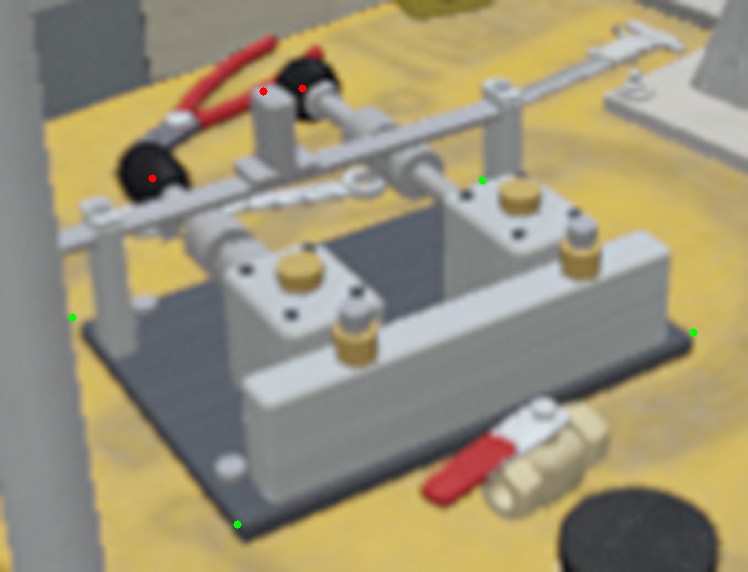

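The side view confirms the positions to about 2–3 mm. The manifold yaw is -0.156 rad. Next I move above the ball knob.

Call:
{"name": "move_arm", "arguments": {
  "dp": [
    [26, 40, 0],
    [26, 40, 0],
    [26, 40, 0],
    [26, 40, 0],
    [26, 40, 0],
    [26, 40, 0],
    [26, 40, 0],
    [26, 40, 0],
    [26, 40, 0],
    [26, 40, 0]
  ],
  "rotation": [
    [0, 0, -0.0537],
    [0, 0, -0.0537],
    [0, 0, -0.0537],
    [0, 0, -0.0537],
    [0, 0, -0.0537],
    [0, 0, -0.0537],
    [0, 0, -0.0537],
    [0, 0, -0.0537],
    [0, 0, -0.0537],
    [0, 0, -0.0537]
  ],
  "hand": [0.7, 0.7, 0.7, 0.7, 0.7, 0.7, 0.7, 0.7, 0.7, 0.7],
  "newtons": 30
}}

```text
clock: 1.35
eef_pos: [465.0, -109.1, 205.3]
eef_rot: [-3.142, 0.0, -0.158]
wrist_force: [0.2, -0.6, 0.8]
finger_gap: 65.6
finger_force: 0.0
```

Call:
{"name": "move_arm", "arguments": {
  "dp": [
    [25, 40, -15],
    [25, 40, -40],
    [0, 0, 0],
    [0, 0, 0]
  ],
  "rotation": [
    [0, 0, 0],
    [0, 0, 0],
    [0, 0, 0],
    [0, 0, 0]
  ],
  "hand": [0.7, 0.7, 0.7, 0.7]
}}

```text
clock: 1.85
eef_pos: [514.3, -30.9, 150.7]
eef_rot: [3.141, 0.0, -0.156]
wrist_force: [-0.2, 0.4, 0.1]
finger_gap: 65.9
finger_force: 0.0
```

Call:
{"name": "move_arm", "arguments": {
  "dp": [
    [0, 2, -30],
    [0, 0, -30],
    [0, 0, -30],
    [0, 0, -28],
    [0, 0, 0],
    [0, 0, 0],
    [0, 0, 0],
    [0, 0, 0],
    [0, 0, 0],
    [0, 0, 0]
  ],
  "rotation": [
    [0, 0, 0],
    [0, 0, 0],
    [0, 0, 0],
    [0, 0, 0],
    [0, 0, 0],
    [0, 0, 0],
    [0, 0, 0],
    [0, 0, 0],
    [0, 0, 0],
    [0, 0, 0]
  ],
  "hand": [0.7, 0.7, 0.7, 0.7, 0.7, 0.3, 0.3, 0.3, 0.3, 0.3],
  "newtons": 30
}}

```text
clock: 3.1
eef_pos: [515.1, -27.2, 33.3]
eef_rot: [-3.139, -0.002, -0.156]
wrist_force: [1.3, 13.0, 4.5]
finger_gap: 36.9
finger_force: 30.0
```

Call:
{"name": "move_arm", "arguments": {
  "dp": [
    [0.3, 1.5, 0],
    [4, -0.6, 0],
    [4, -0.6, 0],
    [4, -0.6, 0],
    [4, -0.6, 0],
    [4, -0.7, 0],
    [4, -0.6, 0],
    [0, 0, 0],
    [0, 0, 0]
  ],
  "rotation": [
    [0, 0, 0],
    [0, 0, 0],
    [0, 0, 0],
    [0, 0, 0],
    [0, 0, 0],
    [0, 0, 0],
    [0, 0, 0],
    [0, 0, 0],
    [0, 0, 0]
  ],
  "hand": [0.3, 0.3, 0.3, 0.3, 0.3, 0.3, 0.3, 0.3, 0.3]
}}

```text
clock: 4.22
eef_pos: [539.0, -30.7, 33.2]
eef_rot: [-3.141, -0.001, -0.156]
wrist_force: [-2.8, 1.8, 7.4]
finger_gap: 37.1
finger_force: 30.0
```

Call:
{"name": "move_arm", "arguments": {
  "dp": [
    [0, 0, 0],
    [0, 0, 0],
    [0, 0, 0],
    [0, 0, 35],
    [0, 0, 40],
    [2, -40, 20],
    [2, -40, 0],
    [1.5, -33, 0],
    [0, 0, 0],
    [0, 0, -20]
  ],
  "rotation": [
    [0, 0, 0],
    [0, 0, 0],
    [0, 0, 0],
    [0, 0, 0],
    [0, 0, 0],
    [0, 0, 0],
    [0, 0, 0],
    [0, 0, 0],
    [0, 0, 0],
    [0, 0, 0]
  ],
  "hand": [0.65, 0.65, 0.65, 0.65, 0.65, 0.65, 0.65, 0.65, 0.65, 0.65]
}}

```text
clock: 5.48
eef_pos: [544.8, -143.6, 108.2]
eef_rot: [3.141, -0.002, -0.157]
wrist_force: [1.4, -0.5, -1.2]
finger_gap: 61.2
finger_force: 0.0
```

Call:
{"name": "move_arm", "arguments": {
  "dp": [
    [0, 0, -30],
    [0, 0, -30],
    [0, 0, -15],
    [0, 0, 0],
    [0, 0, 0],
    [0, 0, 0],
    [0, 0, 0],
    [0, 0, 0],
    [0, 0, 0]
  ],
  "rotation": [
    [0, 0, 0],
    [0, 0, 0],
    [0, 0, 0],
    [0, 0, 0],
    [0, 0, 0],
    [0, 0, 0],
    [0, 0, 0],
    [0, 0, 0],
    [0, 0, 0]
  ],
  "hand": [0.65, 0.65, 0.65, 0.65, 0.2, 0.2, 0.2, 0.2, 0.2]
}}

```text
clock: 6.6
eef_pos: [544.5, -143.1, 32.9]
eef_rot: [-3.141, -0.001, -0.156]
wrist_force: [0.4, 6.1, 3.3]
finger_gap: 31.0
finger_force: 30.0
```

Call:
{"name": "move_arm", "arguments": {
  "dp": [
    [0, 0.7, 0],
    [-4, 0.6, 0],
    [-4, 0.6, 0],
    [-4, 0.6, 0],
    [-4, 0.6, 0],
    [-4, 0.7, 0],
    [-4, 0.6, 0],
    [0, 0, 0],
    [0, 0, 0]
  ],
  "rotation": [
    [0, 0, 0],
    [0, 0, 0],
    [0, 0, 0],
    [0, 0, 0],
    [0, 0, 0],
    [0, 0, 0],
    [0, 0, 0],
    [0, 0, 0],
    [0, 0, 0]
  ],
  "hand": [0.2, 0.2, 0.2, 0.2, 0.2, 0.2, 0.2, 0.2, 0.2]
}}

```text
clock: 7.72
eef_pos: [520.5, -139.3, 32.9]
eef_rot: [-3.141, -0.001, -0.156]
wrist_force: [2.9, 3.9, 6.1]
finger_gap: 31.3
finger_force: 30.0
```

Call:
{"name": "move_arm", "arguments": {
  "dp": [
    [0, 0, 0],
    [0, 0, 0],
    [0, 0, 0],
    [0, 0, 40],
    [0, 0, 40],
    [0, 0, 40],
    [-20, 0, 40],
    [-40, 0, 40],
    [-40, 0, 0],
    [0, 0, 0]
  ],
  "rotation": [
    [0, 0, 0],
    [0, 0, 0],
    [0, 0, 0],
    [0, 0, 0],
    [0, 0, 0],
    [0, 0, 0],
    [0, 0, 0],
    [0, 0, 0],
    [0, 0, 0],
    [0, 0, 0]
  ],
  "hand": [0.65, 0.65, 0.65, 0.65, 0.65, 0.65, 0.65, 0.65, 0.65, 0.65]
}}

```text
clock: 8.98
eef_pos: [418.8, -139.5, 233.1]
eef_rot: [3.141, -0.001, -0.157]
wrist_force: [0.1, 0.2, -0.7]
finger_gap: 61.0
finger_force: 0.0
```

```bash
python3 - <<'E'
from h import *
shot('top','top1');shot('side','side1')
a=cv2.imread('pics/top1.png')[105:240,240:380]
b=cv2.imread('pics/side1.png')[180:310,145:315]
a=cv2.convertScaleAbs(cv2.resize(a,(400,386),interpolation=cv2.INTER_CUBIC),alpha=1.8,beta=15)
b=cv2.resize(b,(400,306),interpolation=cv2.INTER_CUBIC)
cv2.imwrite('pics/c3.png',np.hstack([a,cv2.copyMakeBorder(b,0,80,0,0,0)]))
E
```

```text
(no output)
```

View pics/c3.png

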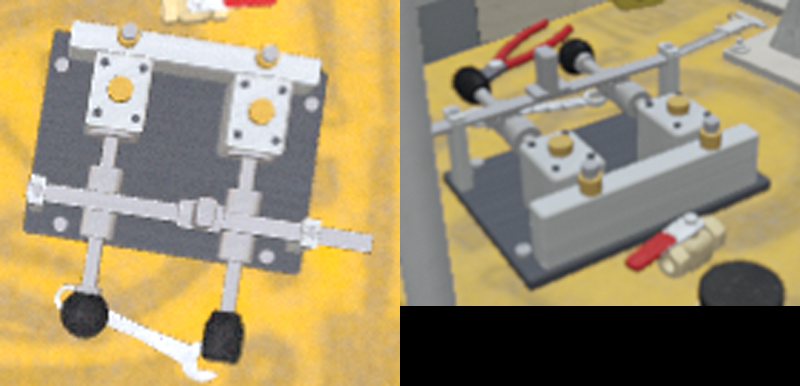

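Both rods now stand at the middle: the collars straddle the bar symmetrically in the left pane, and the knobs are at (84,314) and (223,337). The spanner hasn't moved. Next is the tab.

Call:
{"name": "move_arm", "arguments": {
  "dp": [
    [39, 3.5, 0],
    [39, 3.5, 0],
    [39, 3.5, 0],
    [39, 3.5, -35],
    [38, 3.5, -35],
    [0, 0, 0],
    [0, 0, -25],
    [0, 0, -25],
    [0, 0, -25],
    [0, 0, 0]
  ],
  "rotation": [
    [0, 0, 0],
    [0, 0, 0],
    [0, 0, 0],
    [0, 0, 0],
    [0, 0, 0],
    [0, 0, 0],
    [0, 0, 0],
    [0, 0, 0],
    [0, 0, 0],
    [0, 0, 0]
  ],
  "hand": [0.65, 0.65, 0.65, 0.65, 0.65, 0.65, 0.65, 0.65, 0.65, 0.65]
}}

```text
clock: 10.32
eef_pos: [613.6, -121.7, 86.5]
eef_rot: [-3.141, 0.002, -0.156]
wrist_force: [-0.6, 0.6, -0.3]
finger_gap: 61.0
finger_force: 0.0
```

Call:
{"name": "move_arm", "arguments": {
  "dp": [
    [0, 0, 0],
    [0, 0, 0],
    [0, 0, 0],
    [0, 0, 0],
    [0, 0, 0],
    [0, 0, 0],
    [0, 0, 0]
  ],
  "rotation": [
    [0, 0, 0],
    [0, 0, 0],
    [0, 0, 0],
    [0, 0, 0],
    [0, 0, 0],
    [0, 0, 0],
    [0, 0, 0]
  ],
  "hand": [0, 0, 0, 0, 0, 0, 0]
}}

```text
clock: 11.2
eef_pos: [614.3, -121.7, 87.6]
eef_rot: [-3.141, -0.0, -0.156]
wrist_force: [-1.2, 2.3, 3.4]
finger_gap: 13.4
finger_force: 30.0
```

Call:
{"name": "move_arm", "arguments": {
  "dp": [
    [0.5, 3, 0],
    [0.5, 3, 0],
    [0.4, 3, 0],
    [0.5, 3, 0],
    [0.5, 3, 0],
    [0.5, 3, 0],
    [0, 0, 0]
  ],
  "rotation": [
    [0, 0, 0],
    [0, 0, 0],
    [0, 0, 0],
    [0, 0, 0],
    [0, 0, 0],
    [0, 0, 0],
    [0, 0, 0]
  ],
  "hand": [0, 0, 0, 0, 0, 0, 0]
}}

```text
clock: 12.08
eef_pos: [617.2, -103.4, 87.6]
eef_rot: [-3.141, -0.0, -0.156]
wrist_force: [-1.7, -0.3, 4.9]
finger_gap: 13.6
finger_force: 30.0
```

Call:
{"name": "move_arm", "arguments": {
  "dp": [
    [0.3, 2, 0],
    [0.3, 2, 0],
    [0, 0, 0]
  ],
  "rotation": [
    [0, 0, 0],
    [0, 0, 0],
    [0, 0, 0]
  ],
  "hand": [0, 0, 0]
}}

```text
clock: 12.45
eef_pos: [617.9, -99.5, 87.6]
eef_rot: [-3.141, -0.0, -0.156]
wrist_force: [-0.8, -0.4, 4.9]
finger_gap: 13.7
finger_force: 30.0
```

Moved 22 mm so far and the bar slides freely. I continue in small steps to the stop.

Call:
{"name": "move_arm", "arguments": {
  "dp": [
    [0.2, 1, 0],
    [0.1, 1, 0],
    [0, 0, 0]
  ],
  "rotation": [
    [0, 0, 0],
    [0, 0, 0],
    [0, 0, 0]
  ],
  "hand": [0, 0, 0]
}}

```text
clock: 12.82
eef_pos: [618.0, -98.8, 87.6]
eef_rot: [3.14, -0.0, -0.157]
wrist_force: [-2.6, -8.7, 4.7]
finger_gap: 13.6
finger_force: 30.0
```

Call:
{"name": "move_arm", "arguments": {
  "dp": [
    [0.2, 1, 0],
    [0.1, 0.5, 0],
    [0, 0, 0]
  ],
  "rotation": [
    [0, 0, 0],
    [0, 0, 0],
    [0, 0, 0]
  ],
  "hand": [0, 0, 0]
}}

```text
clock: 13.2
eef_pos: [618.0, -98.7, 87.6]
eef_rot: [3.138, -0.0, -0.157]
wrist_force: [-4.0, -16.9, 4.6]
finger_gap: 13.8
finger_force: 30.0
```

The force rises at the stop after 23 mm of travel. Now release and retreat.

Call:
{"name": "move_arm", "arguments": {
  "dp": [
    [-0.2, -1.5, 0],
    [0, 0, 0],
    [0, 0, 0],
    [0, 0, 0],
    [0, 0, 40],
    [0, 0, 40],
    [-20, 0, 40],
    [-40, 0, 20],
    [-40, 0, 0],
    [-40, 0, 0]
  ],
  "rotation": [
    [0, 0, 0],
    [0, 0, 0],
    [0, 0, 0],
    [0, 0, 0],
    [0, 0, 0],
    [0, 0, 0],
    [0, 0, 0],
    [0, 0, 0],
    [0, 0, 0],
    [0, 0, 0]
  ],
  "hand": [0, 0.5, 0.5, 0.5, 0.5, 0.5, 0.5, 0.5, 0.5, 0.5]
}}

```text
clock: 14.45
eef_pos: [476.9, -97.6, 227.6]
eef_rot: [-3.142, -0.001, -0.156]
wrist_force: [-0.1, 0.2, 0.5]
finger_gap: 47.0
finger_force: 0.0
```

Call:
{"name": "move_arm", "arguments": {
  "dp": [
    [-40, 0, 0],
    [-40, 0, 0],
    [0, 0, 0],
    [0, 0, 0]
  ],
  "rotation": [
    [0, 0, 0],
    [0, 0, 0],
    [0, 0, 0],
    [0, 0, 0]
  ],
  "hand": [0.5, 0.5, 0.5, 0.5]
}}

```text
clock: 14.95
eef_pos: [398.7, -97.9, 227.7]
eef_rot: [3.142, -0.001, -0.156]
wrist_force: [0.5, 0.3, -0.0]
finger_gap: 46.8
finger_force: 0.0
```

```bash
python3 - <<'E'
from h import *
shot('top','top2');shot('side','side2')
a=cv2.imread('pics/top2.png')[105:240,240:380]
b=cv2.imread('pics/side2.png')[180:310,145:315]
a=cv2.convertScaleAbs(cv2.resize(a,(400,386),interpolation=cv2.INTER_CUBIC),alpha=1.8,beta=15)
b=cv2.resize(b,(400,306),interpolation=cv2.INTER_CUBIC)
cv2.imwrite('pics/c4.png',np.hstack([a,cv2.copyMakeBorder(b,0,80,0,0,0)]))
E
```

```text
(no output)
```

View pics/c4.png

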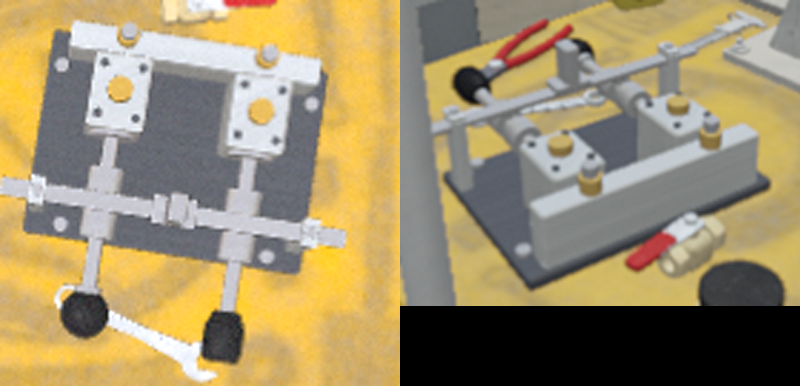

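The bar has moved about 23 mm: the tab went from x=206 to x=179 in the left pane and met its stop. The rods are still at the middle, the bystanders haven't moved, and the arm is clear.

```bash
python3 -c "
from cell import manip
print(manip.sign_off())"
```

```text
the job is handed in; nothing more can be done
None
```

I've handed the job in: both rods are at their middle click, the locking bar is across against its stop, and the spanner, ball valve and tape measure were not touched. The hand-in gave no verdict.

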